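# Switch the battery turn-over fixture off and turn the battery by hand

## Task

The turn-over fixture's drive is still switched to one side. First set the three-position toggle on its control console to the middle (off) position and let go of it; then swing the fixture's flipper plate by its handle all the way over so that the battery lying in it drops face-down into the sloping nest. Lower the plate gently rather than letting it slam, leave it over the battery, and leave the phone, the spare battery and the flask where they are.

Things in the scene. Friction and masses are not known exactly. Their poses are not given: they have to be found in the camera images.
- console: Grey wedge-shaped control console fixed to the bench, 130 mm deep (its x), 170 mm wide (y), 30 mm high in front, 139 mm at the back. Origin: centre of its underside; x points to its back, z up. Its face slopes up to the back at 0.70 rad (40 deg), so the face's normal leans 0.70 rad from vertical to the console's -x, towards the robot. The toggle stands in the middle of the face.
- toggle (a joint): Toggle lever angle (rad): 0 = middle, off; it swings sideways, +0.44 = fully to the console's +y, -0.44 = fully to -y (end stops), where it starts. It stays where it is left; off is a narrow sprung detent that centres the lever when let go within about 0.15 rad of the middle; a push of 4 to 5 N at the ball takes it over the hump at about 0.2 rad on either side.
- toggle_ball (a point): Centre of the black ball, 26 mm diameter, at the end of the toggle's 12 mm steel lever, 80 mm from the pivot; moves with the lever. In the off position it lies 80 mm from the pivot along the face's normal, at (-0.0515, 0, 0.1457) in the console's frame. Take it along the face's normal, tilted about 35 to 45 deg: the light bar is in the way of a gripper pointing straight down.
- toggle_pivot (a point): Pivot of the toggle, on the middle of the sloping face, at (0, 0, 0.0845) in the console's frame. The lever swings about the face's up-slope line through this point.
- light_bar (a point): Middle of the underside of a fixed light bar that runs across above the console, 200 mm along its y, 32 mm deep, 22 mm thick; its underside is 68 mm higher than the toggle's ball (in off) and its front edge 22 mm behind it. It hangs on two 12 mm posts at the console's rear corners (y = +-91 mm).
- fixture: Turn-over fixture fixed to the bench: aluminium base 160 mm (its x) by 205 mm (its y), 10 mm thick. Origin at the centre of its underside. The flipper plate is hinged along the fixture's x over the middle of the base, 55 mm up; it starts lying level on the +y side, and the sloping nest is on the -y side.
- flipper (a joint): Angle of the flipper plate (rad): 0 = lying level on the +y side, 1.57 = upright, 2.44 (140 deg, end stop) = fully over, lying on the sloping nest. Grows as the plate swings up and over to -y. The hinge is free: plate 0.28 kg, it falls to one side if let go.
- flipper_hinge (a point): Point on the middle of the flipper's hinge line (the line runs along the fixture's x).
- flipper_handle (a point): Middle of the flipper's handle: round steel bar, 12 mm diameter, 72 mm clear between its two side arms, parallel to the hinge and 136 mm from it. Between bar and plate is a 40 mm gap for a finger. It starts 55 mm above the bench; fully over it is 143 mm up. The bar can turn between the fingers, so a gripper pointing straight down can follow the whole arc.
- battery_center (a point): Centre of the battery that lies in the flipper plate: yellow-edged flat pack 100 x 66 x 8 mm, 0.09 kg, its x along its length, its z out of its printed white face (up at the start). The plate is an open frame with low tabs round the battery, which leaves the plate once this is past upright.
- nest_seat (a point): Where the battery's centre lies when seated in the second nest: a shallow aluminium tray sloping at 40 deg, with low edges; z out of the tray, x along the hinge.
- spare_battery_center (a point): Centre of a spare battery, just like the one in the fixture, lying on the mat farther back. To be left alone.
- phone_center (a point): Centre of an opened phone, 158 x 74 x 9 mm, lying on the mat between console and fixture. To be left alone.
- flask_center (a point): Centre of a white flask, 60 mm diameter, 130 mm high, standing farther back. To be left alone.
Things that resemble listed ones, but are neither listed nor needed, are in the scene too. Leave any green look-alike of the part that bears battery_center alone.

How it is judged:
On the way, in this order (a step that is already met when the one before it is completed fails the run):
1. the toggle rests in its middle (off) position (value of joint toggle between -0.1 and 0.1 rad), for 0.3 s.
2. the flipper plate is swung fully over (value of joint flipper above 2.3 rad), for 0.2 s.
At the end, for the whole second after the job is handed in: The toggle is within 0.1 rad of its middle position, the flipper plate is fully over (past 2.3 rad), and the battery lies face-down in the second nest: centre within 7 mm along and 5 mm square to the tray of its seat, flat on the tray within 0.1 rad (all of step 1 and value of joint flipper above 2.3 rad and x of battery_center in the frame of nest_seat between -0.007 and 0.007 m and y of battery_center in the frame of nest_seat between -0.007 and 0.007 m and z of battery_center in the frame of nest_seat between -0.005 and 0.005 m and angle between the z axis of battery_center and the z axis of nest_seat, either way round below 0.1 rad and angle between battery_center's own z axis and vertical above 2 rad); the robot touches nothing.
It fails at once if the flipper plate slams (turns faster than 3.5 rad/s) (velocity of joint flipper above 3.5 rad/s or velocity of joint flipper below -3.5 rad/s).
It fails at once if the spare battery, the phone or the flask is shifted by more than 40 mm (distance of any of spare_battery_center, phone_center, flask_center from where it was at the start of the episode above 0.04 m).
It also fails if it takes over 53 s, if anything falls off the work surface, if the arm or the gripper's body presses on something with over 40 N, if the wrist force passes 120 N, or if a joint passes its speed limit or range.

## Robot

A 6-joint arm with a two-finger parallel gripper is mounted at the origin on the work surface. World frame = base frame: x ahead of the robot, y to its left, z up, the work surface at z = 0. Lengths are in m, angles in rad, forces in N, time in s.
With the tool pointing down it reaches from about 0.325 to 0.875 m from the base axis. Payload 4.4 kg.
Tool frame: the origin (TCP) lies midway between the tips of the shut fingers; the grasp point (between the pads) lies 19 mm behind it (manip.hold_point_z is the distance from the TCP to the grasp point, in m); z points along the fingers, y is the line along which they close (so a half turn about z gives the same grasp; the last joint's range is limited). The gripper opens to 85 mm and grips with 20 to 120 N. Pads are 22 mm wide; open, the fingers measure 114 mm over their backs; the gripper's body (76 mm by 85 mm) begins 54 mm behind the grasp point. The pads swing forward as they close: fully open they stand 13 mm farther back than shut.
Start: joints at [-1.468, 0.207, 1.542, -0, 1.393, -0.15], TCP at [0.144, -0.557, 0.231] pointing down, gripper open.
Joint ranges: [-2.73, 2.73], [-0.86, 2.22], [0.23, 2.46], [-1.11, 4.25], [0.08, 2.63], [-2.82, 2.82]. Speed limits (rad/s): [2.79, 2.79, 3.14, 3.14, 3.14, 3.14].

## Interface

Orientations are given as a unit quaternion [x, y, z, w].
In Python, from cell import manip gives the robot as it stands.
- The arm moves only by the shell command python3 -m handwheel 'ROWS' [OPENING] [FORCE]. ROWS is JSON, a list of rows, each a list of 2 entries, a list of its own where there are three numbers: the shift along the world's x, y, z normalised to -1 to 1, where 1 is 0.1 m, then the turn, a rotation vector about the world's x, y, z normalised to -1 to 1, where 1 is pi rad. A call has 1 to 5 rows; each row is the pose to reach, as a shift and turn from the pose commanded when the call began, turning the shorter way round; what a row does not reach only later rows make up. A row lasts 1/8 s, in which the tool goes at most 62.5 mm and 10.7 degrees, less where a joint would pass 70% of its speed; a pose out of reach is approached as far as the arm can. A call with a number of a shift or a turn outside -1 to 1 is refused whole. A call with a gripper value outside its range is refused whole. OPENING is the closure, from -1 (fully open) to 1 (shut), set as the call begins (- or left out, the last holds). The fingers move at their own pace and stop on an object; FORCE is the grip in N (left out, the last holds). Time passes only in rows, so rows that repeat a pose let the fingers close. It gives the time, the measured TCP pose, the force, the opening and the grip force at its end, in the units of the state.
- manip.read_state(): the state, without advancing time (a new reading comes with each control period).
- manip.read_camera(name): name is "side" or "top" or "wrist"; returns the picture (400x640x3 uint8, red, green, blue); there is no depth.
- manip.camera_params(name): a dict with "intrinsics" (3x3 intrinsics, pixels), "rvec" (rotation vector, rad) and "tvec" (3), from world to camera coordinates, as OpenCV has them. Camera axes: x right, y down, z forward; pixel columns grow to the right and rows downward; lengths in m; the calibration is good to about 2 mm. A picture is of the moment at which its call begins: read the wrist's pose just before it. camera_params takes no time and is no camera call; for the wrist camera it gives the pose at the moment of the call.
- manip.hand_in(): hands the job in; it is judged then, once.
Trained networks look in the newest picture that a camera, given by its name, has taken for a name from the list of things; names that differ only in an ending like _2 or _b are one class to them, and where a whole thing is asked for, a point or a joint stands for the part that bears it (a point fixed in the world has none). Each returns a list of dicts, best first, with "p" (0 to 1); they miss things now and then, are a little off and sometimes report something else, mostly with a low value. They report only what shows in the picture. A call takes as long as a camera call. They do not tell look-alikes from the thing itself.
- manip.boxes_of(label, camera): "at" ([x, y, z] in m, in world coordinates, good to about 4 mm: the middle of the surface that is visible of it).
The state is a dict: "clock": time; "qpos": joint angles; "dq": joint speeds; "effort": joint torques, N m; "ee_pos": TCP position; "ee_rot": TCP orientation; "wrist_force": force on the tool from outside, world axes, zero at the start; "torque": the same for the moment, N m; "opening": finger opening in m; "finger_force": force on a finger pad.
Only numpy, scipy, OpenCV 4.12 (cv2) and the standard library are available. Lean on these libraries where they do the work, as an engineer would, in place of code of your own. Each camera call takes 0.05 s, during which the arm holds its last target. There are 200 camera calls.

## Working session

There is one attempt and no reset: what is moved stays moved. The work goes in short steps, Python scripts to look and compute and a shell command to move; the robot and the scene stay as the last step left them, time stands still between calls to the robot, and variables do not carry over. Pictures are saved under pics/ and viewed, at most 10 in all, crops included, and the job is handed in when it is done.

```bash
mkdir -p pics
cat > h.py <<'E'
import numpy as np, cv2
from cell import manip
def cam(n):
    p=manip.camera_params(n); return np.array(p["intrinsics"]),cv2.Rodrigues(np.array(p["rvec"],float))[0],np.array(p["tvec"],float).reshape(3)
def shot(n,f):
    im=manip.read_camera(n); cv2.imwrite(f,im[:,:,::-1]); return im
def proj(n,P):
    K,R,t=cam(n); q=(K@(R@np.atleast_2d(P).T+t[:,None])).T; return q[:,:2]/q[:,2:]
def pix(n,u,v,z):
    K,R,t=cam(n); d=R.T@np.linalg.inv(K)@[u,v,1]; c=-R.T@t; return c+d*(z-c[2])/d[2]
E
python3 - <<'E'
from h import *
np.set_printoptions(precision=3,suppress=True)
for n in ["side","top"]:
    shot(n,f"pics/{n}1.png")
    for l in ["console","toggle_ball","light_bar","fixture","flipper_handle","battery_center","phone_center","flask_center"]:
        print(n,l,[(np.round(b["at"],3).tolist(),round(b["p"],2)) for b in manip.boxes_of(l,n)[:4]])
s=manip.read_state(); print(s["clock"],s["ee_rot"],s["opening"],manip.hold_point_z)
E
```

```text
side console [([0.54, 0.25, 0.093], 0.83), ([0.536, -0.166, 0.053], 0.75)]
side toggle_ball [([0.515, 0.19, 0.131], 0.44)]
side light_bar [([0.543, 0.247, 0.094], 0.97)]
side fixture [([0.511, -0.254, 0.05], 0.98)]
side flipper_handle [([0.538, -0.169, 0.053], 0.86), ([0.508, -0.256, 0.051], 0.61), ([0.515, -0.288, 0.079], 0.61)]
side battery_center [([0.379, 0.29, 0.007], 0.88), ([0.533, -0.198, 0.056], 0.82), ([0.748, 0.011, 0.066], 0.53)]
side phone_center [([0.544, 0.006, 0.007], 0.62)]
side flask_center [([0.748, 0.012, 0.068], 0.84)]
top console [([0.539, 0.213, 0.131], 0.86)]
top toggle_ball [([0.504, 0.18, 0.15], 0.65)]
top light_bar [([0.539, 0.213, 0.126], 0.62)]
top fixture [([0.516, -0.258, 0.06], 0.76)]
top flipper_handle [([0.541, -0.17, 0.06], 0.56), ([0.536, -0.204, 0.059], 0.49)]
top battery_center [([0.532, -0.202, 0.058], 0.81), ([0.378, 0.279, 0.007], 0.76), ([0.165, -0.318, 0.008], 0.63)]
top phone_center [([0.55, 0.009, 0.012], 0.88)]
top flask_center [([0.748, -0.009, 0.085], 0.8)]
0.9 [0.992 0.127 0.    0.   ] 0.08564466252847913 0.0187
```

View pics/top1.png

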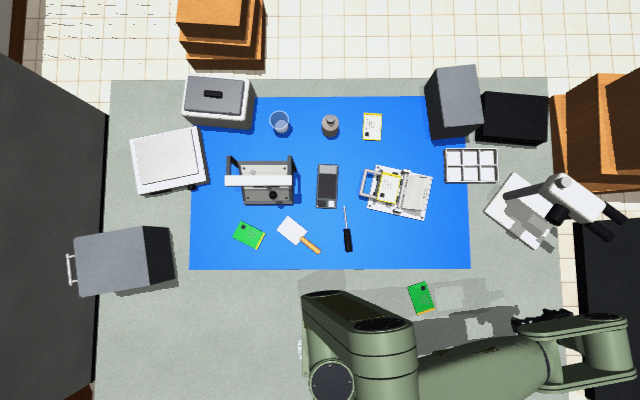

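View pics/side1.png

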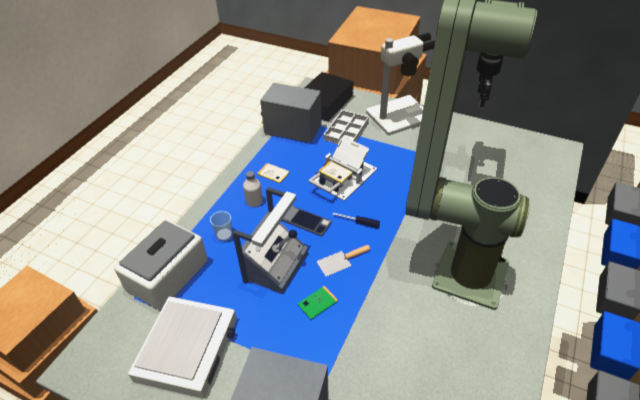

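The top picture shows the console around (262,185), the fixture around (398,190) with its handle to the left (365,183), and the phone between them. The side view shows the same layout. I'll zoom in next.

Run:
```python
import cv2,numpy as np
t=cv2.imread("pics/top1.png");s=cv2.imread("pics/side1.png")
r=lambda im,u,v,w,h,:cv2.resize(im[v:v+h,u:u+w],(400,300),interpolation=cv2.INTER_CUBIC)
a=np.vstack([np.hstack([r(t,215,145,100,75),r(t,350,155,100,75)]),np.hstack([r(s,220,190,120,90),r(s,295,130,100,75)])])
cv2.imwrite("pics/z1.png",a)
```

```text
(no output)
```

View pics/z1.png

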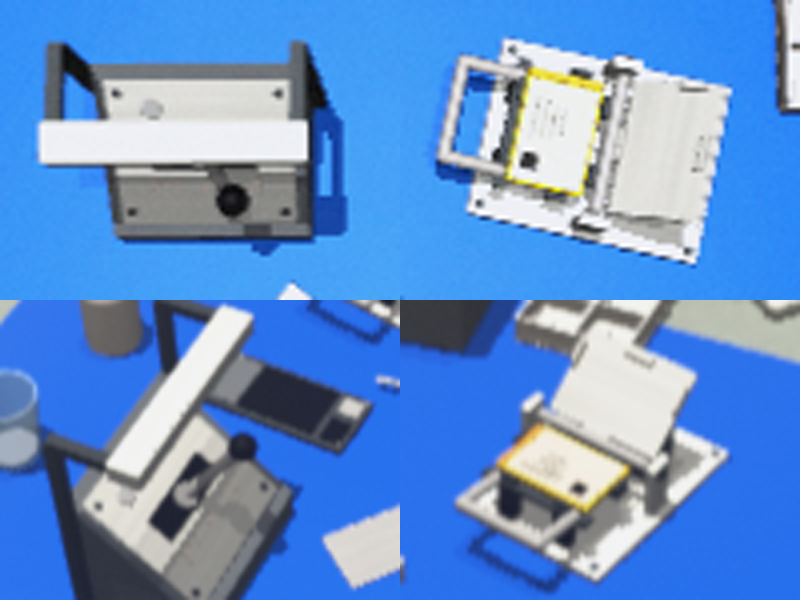

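```bash
cat > fit.py <<'E'
from h import *
from scipy.optimize import least_squares
np.set_printoptions(precision=4,suppress=True)
def W(p,L): c,s=np.cos(p[2]),np.sin(p[2]); L=np.atleast_2d(L); return np.c_[p[0]+c*L[:,0]-s*L[:,1],p[1]+s*L[:,0]+c*L[:,1],L[:,2]]
def tri(pa,pb):
    Ps=[];
    for n in("top","side"):
        K,R,t=cam(n);Ps.append(K@np.c_[R,t])
    X=cv2.triangulatePoints(Ps[0],Ps[1],np.array(pa,float),np.array(pb,float)).ravel();return X[:3]/X[3]
T=lambda x,y:(215+x/4,145+y/4)
F=lambda x,y:(350+(x-400)/4,155+y/4)
S=lambda x,y:(220+x*.3,190+(y-300)*.3)
G=lambda x,y:(295+(x-400)/4,130+(y-300)/4)
if __name__=="__main__":
    ball=tri(T(232,200),S(242,447)); print("ball",ball)
    z=.2357;L=np.array([[-.0295,.1,z],[.0025,.1,z],[-.0295,-.1,z],[.0025,-.1,z],[-.065,.085,0.03],[-.065,-.085,.03]])
    px=np.array([T(40,163),T(40,122),T(308,163),T(308,120),T(115,225),T(313,222)])
    r=least_squares(lambda p:(proj("top",W(p,L))-px).ravel(),[.55,.22,0],loss="soft_l1");print("console",r.x,r.fun.reshape(-1,2))
    c=r.x;print("side bar proj crop",(proj("side",W(c,L))-[220,190])/.3+[0,300])
    print("ball off",W(c,[-.0515,0,.1457]),"pivot",W(c,[0,0,.0845]))
    b=lambda a:W(c,[-.08*np.sin(.7)*np.cos(a),.08*np.sin(a),.0845+.08*np.cos(.7)*np.cos(a)])
    print("ball -.44",b(-.44),"projected top crop",(proj("top",b(-.44))-[215,145])*4,"side",(proj("side",b(-.44))-[220,190])/.3+[0,300])
    z=.01;L=np.array([[.08,.1025,z],[.08,-.1025,z],[-.08,-.1025,z],[-.08,.1025,z],[.042,.136,.055],[-.042,.136,.055]])
    px=np.array([F(507,40),F(730,88),F(695,262),F(470,208),F(463,58),F(443,160)])
    r=least_squares(lambda p:(proj("top",W(p,L))-px).ravel(),[.51,-.25,-.2],loss="soft_l1");print("fixture",r.x,r.fun.reshape(-1,2))
    print("handle",W(r.x,[0,.136,.055]),"hinge",W(r.x,[0,0,.055]))
    print("side crop proj",(proj("side",W(r.x,L))-[295,130])*4+[400,300])
E
python3 fit.py
```

```text
ball [0.503  0.1799 0.1394]
console [0.5495 0.2101 0.0002] [[-0.3029 -0.1735]
 [-0.072  -0.6262]
 [ 0.3525 -0.5386]
 [ 0.388  -0.5024]
 [ 0.0354  2.5913]
 [-0.4715  3.092 ]]
side bar proj crop [[140.8245 474.6234]
 [105.6011 462.0034]
 [255.3979 311.5392]
 [222.4372 301.0643]
 [208.4159 627.1163]
 [293.4734 489.3051]]
ball off [[0.498  0.2101 0.1457]] pivot [[0.5495 0.2101 0.0845]]
ball -.44 [[0.5029 0.176  0.1399]] projected top crop [[236.4433 199.1679]] side [[244.5935 443.6929]]
fixture [ 0.5244 -0.2507 -0.2275] [[-0.604  -0.8584]
 [ 0.4713 -0.2763]
 [ 0.3909  0.412 ]
 [-0.8104  0.9843]
 [ 0.2642  0.6607]
 [ 0.0865 -1.0935]]
handle [[ 0.5551 -0.1182  0.055 ]] hinge [[ 0.5244 -0.2507  0.055 ]]
side crop proj [[454.7801 500.4139]
 [589.7892 382.828 ]
 [730.2797 449.8062]
 [598.8495 576.288 ]
 [462.8241 501.5276]
 [540.1154 542.167 ]]
```

```bash
H="python3 -m handwheel"
$H '[[[0.5,1,1],[0,0,0]],[[0.5,1,1],[0,0,0]],[[0.5,1,1],[0,0,0]]]' -1 60
$H '[[[0.6,1,0],[0,0,0]],[[0.6,1,0],[0,0,0]]]'
$H '[[[0.6,1,0],[0,0,0]],[[0.6,1,0],[0,0,0]]]'
$H '[[[0.5,1,0],[0,0,0]],[[0.5,1,0],[0,0,0]]]'
$H '[[[0.3,1,0],[0,0,0]],[[0.3,1,0],[0,0,0]]]'
$H '[[[0.1,1,0],[0,0,0]],[[0.1,1,0],[0,0,0]]]'
$H '[[[0.5,1,0],[0,0,0]],[[0.5,1,0],[0,0,0]]]'
$H '[[[0,0.35,0],[0.028,-0.222,-0.078]],[[0,0.35,0],[0.028,-0.222,-0.078]],[[0,0.35,0],[0.028,-0.222,-0.078]],[[0,0.35,0],[0.028,-0.222,-0.078]],[[0,0.35,0],[0.028,-0.222,-0.078]]]'
```

```text
clock: 1.27
ee_pos: [0.1955, -0.4562, 0.3345]
ee_rot: [0.992, 0.127, 0.0, 0.003]
wrist_force: [-0.2, -1.1, -0.1]
opening: 0.0856
finger_force: 0.0
clock: 1.52
ee_pos: [0.2547, -0.3555, 0.3309]
ee_rot: [0.992, 0.126, 0.0, 0.0]
wrist_force: [1.0, -0.8, 0.3]
opening: 0.0852
finger_force: 0.0
clock: 1.78
ee_pos: [0.3148, -0.255, 0.3307]
ee_rot: [0.992, 0.126, -0.0, -0.0]
wrist_force: [0.3, -0.8, 0.5]
opening: 0.086
finger_force: 0.0
clock: 2.02
ee_pos: [0.3648, -0.1549, 0.3307]
ee_rot: [0.992, 0.127, -0.0, 0.0]
wrist_force: [0.6, -0.8, 0.9]
opening: 0.0853
finger_force: 0.0
clock: 2.28
ee_pos: [0.3946, -0.0546, 0.3307]
ee_rot: [0.992, 0.127, -0.0, -0.0]
wrist_force: [0.9, -0.1, 0.3]
opening: 0.0853
finger_force: 0.0
clock: 2.52
ee_pos: [0.4043, 0.0454, 0.3306]
ee_rot: [0.992, 0.127, -0.0, -0.0]
wrist_force: [0.8, -0.9, 0.1]
opening: 0.0855
finger_force: 0.0
clock: 2.78
ee_pos: [0.4549, 0.1452, 0.3307]
ee_rot: [0.992, 0.127, -0.0, 0.0]
wrist_force: [-0.1, -0.6, -1.0]
opening: 0.0855
finger_force: 0.0
clock: 3.4
ee_pos: [0.4506, 0.1781, 0.3259]
ee_rot: [0.941, 0.001, 0.339, 0.002]
wrist_force: [0.6, -0.3, 0.5]
opening: 0.0855
finger_force: 0.0
```

```bash
H="python3 -m handwheel"
$H '[[[0,0,-0.6],[0,0,0]],[[0,0,-1],[0,0,0]],[[0,0,-1],[0,0,0]]]'
$H '[[[0,0,-0.25],[0,0,0]],[[0,0,-0.25],[0,0,0]],[[0,0,-0.25],[0,0,0]]]'
python3 - <<'E'
from h import *
np.set_printoptions(precision=4,suppress=True)
print(proj("wrist",[[.503,.178,.140],[.5495,.2101,.0845]])); shot("wrist","pics/w1.png")
for l in ["toggle_ball","light_bar"]:
  for c in["wrist"]: print(l,[(np.round(b["at"],3).tolist(),round(b["p"],2)) for b in manip.boxes_of(l,c)[:3]])
E
```

```text
clock: 3.78
ee_pos: [0.4536, 0.1772, 0.228]
ee_rot: [0.941, -0.001, 0.339, 0.002]
wrist_force: [0.4, -1.0, -0.1]
opening: 0.0855
finger_force: 0.0
clock: 4.15
ee_pos: [0.4564, 0.1788, 0.2093]
ee_rot: [0.939, -0.001, 0.345, 0.0]
wrist_force: [0.2, -0.8, -0.3]
opening: 0.0853
finger_force: 0.0
[[320.0209 213.2351]
 [290.8337 189.9289]]
toggle_ball [([0.506, 0.184, 0.146], 0.71)]
light_bar [([0.536, 0.213, 0.223], 0.57)]
```

View pics/w1.png

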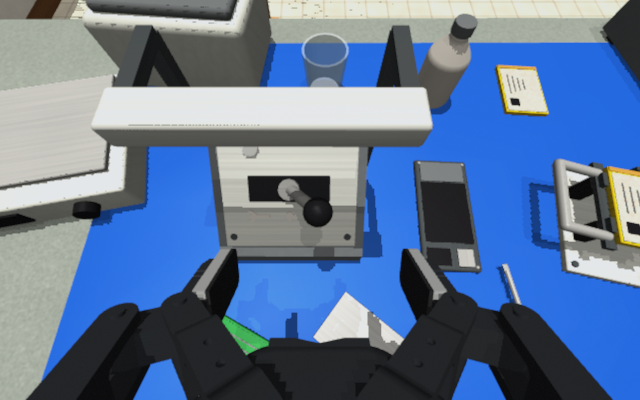

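The ball shows at (317,213) and was predicted at (320,213), so the estimate holds to about 1 mm. I'm approaching along the normal.

```bash
H="python3 -m handwheel"
$H '[[[0.2,0,-0.28],[0,0,0]],[[0.4,0,-0.55],[0,0,0]],[[0.59,0,-0.83],[0,0,0]],[[0.59,0,-0.83],[0,0,0]]]' -1 25
python3 - <<'E'
from h import *
print(proj("wrist",[.503,.179,.140])); shot("wrist","pics/w2.png"); print(manip.read_state()["ee_pos"])
E
```

```text
clock: 4.8
ee_pos: [0.513, 0.1777, 0.1213]
ee_rot: [0.94, -0.001, 0.341, 0.002]
wrist_force: [0.1, -0.3, -0.3]
opening: 0.0853
finger_force: 0.0
[[316.90048677 263.541679  ]]
[0.5132979  0.17813826 0.12281772]
```

View pics/w2.png

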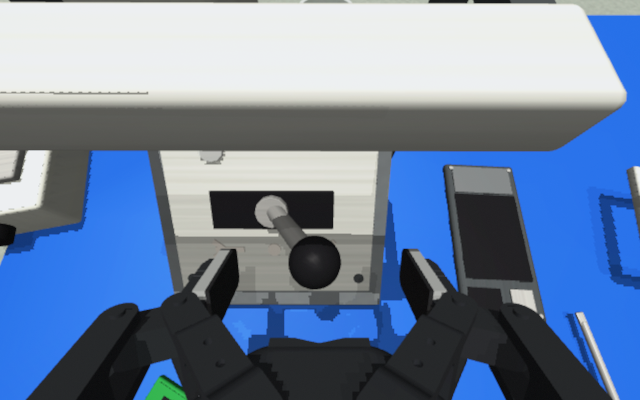

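The ball is centred between the pads. I'll grip it, carry it along the arc to the middle, and release it.

```bash
H="python3 -m handwheel"
$H '[[[0,0,0],[0,0,0]],[[0,0,0],[0,0,0]],[[0,0,0],[0,0,0]],[[0,0,0],[0,0,0]],[[0,0,0],[0,0,0]]]' 1 25
$H '[[[-0.02,0.1,0.02],[0,0,0]],[[-0.03,0.18,0.04],[0,0,0]],[[-0.04,0.26,0.05],[0,0,0]],[[-0.05,0.33,0.06],[0,0,0]],[[-0.05,0.33,0.06],[0,0,0]]]'
$H '[[[0,0,0],[0,0,0]],[[0,0,0],[0,0,0]]]'
```

```text
clock: 5.48
ee_pos: [0.5136, 0.1786, 0.1245]
ee_rot: [0.939, -0.001, 0.344, 0.0]
wrist_force: [-6.7, -1.6, 6.4]
opening: 0.0245
finger_force: 22.9
clock: 6.1
ee_pos: [0.5081, 0.2115, 0.1299]
ee_rot: [0.939, -0.001, 0.344, 0.001]
wrist_force: [-6.7, -2.4, 7.2]
opening: 0.024
finger_force: 26.2
clock: 6.35
ee_pos: [0.5081, 0.2115, 0.1299]
ee_rot: [0.939, -0.001, 0.344, 0.001]
wrist_force: [-6.2, -1.7, 6.6]
opening: 0.0242
finger_force: 26.2
```

Now I'll open the gripper, retreat along the normal, and check.

```bash
H="python3 -m handwheel"
$H '[[[0,0,0],[0,0,0]],[[0,0,0],[0,0,0]],[[0,0,0],[0,0,0]],[[0,0,0],[0,0,0]]]' -1
$H '[[[-0.2,0,0.25],[0,0,0]],[[-0.4,0,0.5],[0,0,0]],[[-0.6,0,0.75],[0,0,0]],[[-0.6,0,0.75],[0,0,0]]]'
$H '[[[-0.1,0,0.6],[0,0,0]],[[-0.1,0,1],[0,0,0]],[[-0.1,0,1],[0,0,0]]]'
python3 - <<'E'
from h import *
im=shot("wrist","pics/w3.png")
c=proj("wrist",[.5495,.2115,.0845])[0]; print(c,proj("wrist",[.498,.2115,.1457]),manip.boxes_of("toggle_ball","wrist")[:2],manip.read_state()["clock"])
u,v=c.astype(int); v=min(max(v,100),300);cv2.imwrite("pics/w3z.png",cv2.resize(im[v-75:v+75,u-100:u+100,::-1],None,fx=3,fy=3))
E
```

```text
clock: 6.85
ee_pos: [0.5084, 0.2115, 0.1292]
ee_rot: [0.939, -0.001, 0.343, 0.0]
wrist_force: [0.0, 0.6, 0.3]
opening: 0.0852
finger_force: 0.0
clock: 7.35
ee_pos: [0.449, 0.2123, 0.2068]
ee_rot: [0.938, -0.001, 0.346, -0.001]
wrist_force: [-0.1, -0.1, 0.4]
opening: 0.0858
finger_force: 0.0
clock: 7.72
ee_pos: [0.4409, 0.2123, 0.3089]
ee_rot: [0.938, -0.002, 0.347, -0.001]
wrist_force: [0.6, -0.4, 0.9]
opening: 0.0851
finger_force: 0.0
[318.97937537 205.53171848] [[319.09139317 228.33949613]] [{'at': [0.4985, 0.2124, 0.1485], 'p': 0.78}, {'at': [0.7398, 0.0035, 0.0783], 'p': 0.52}] 7.825
```

View pics/w3z.png

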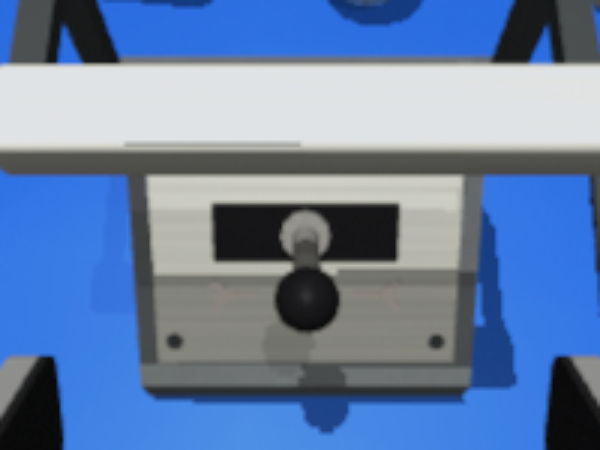

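The toggle is centred: its pivot is at (305,235) and the ball at (307,298), directly below it. On to the handle.

```bash
H="python3 -m handwheel"
$H '[[[0.3,-1,0],[0,0,0]],[[0.3,-1,0],[0,0,0]]]'
$H '[[[0.4,-1,0],[0,0,0]],[[0.4,-1,0],[0,0,0]]]'
$H '[[[0.4,-1,0],[0.025,0.223,-0.07]],[[0.4,-1,0],[0.025,0.223,-0.07]],[[0.4,-1,0],[0.025,0.223,-0.07]],[[0.4,-1,0],[0.025,0.223,-0.07]],[[0.4,-1,0],[0.025,0.223,-0.07]]]' -0.1
$H '[[[0.05,-0.3,-0.7],[0,0,0]],[[0.05,-0.3,-0.7],[0,0,0]],[[0.05,-0.3,-0.7],[0,0,0]]]'
python3 - <<'E'
from h import *
from scipy.spatial.transform import Rotation as R
shot("wrist","pics/w4.png")
s=manip.read_state();print(R.from_quat(s["ee_rot"]).as_matrix().round(3))
from fit import W
p=[.5244,-.2507,-.2275]
print(proj("wrist",W(p,[[.042,.136,.055],[0,.136,.055],[-.042,.136,.055],[.08,.1025,.01],[-.08,.1025,.01],[.08,-.1025,.01],[-.08,-.1025,.01]])).round(0).tolist())
print([(np.round(b["at"],3).tolist(),round(b["p"],2)) for b in manip.boxes_of("flipper_handle","wrist")[:2]])
E
```

```text
clock: 8.07
ee_pos: [0.4673, 0.1111, 0.3008]
ee_rot: [0.94, 0.001, 0.341, 0.0]
wrist_force: [0.2, -0.1, -0.6]
opening: 0.0853
finger_force: 0.0
clock: 8.32
ee_pos: [0.5077, 0.0093, 0.301]
ee_rot: [0.94, -0.002, 0.341, 0.0]
wrist_force: [-0.1, 0.4, -0.8]
opening: 0.0857
finger_force: 0.0
clock: 8.95
ee_pos: [0.5491, -0.0891, 0.299]
ee_rot: [0.993, -0.115, -0.005, 0.001]
wrist_force: [-1.4, -0.9, -0.5]
opening: 0.047
finger_force: 0.0
clock: 9.32
ee_pos: [0.5516, -0.1182, 0.2328]
ee_rot: [0.993, -0.115, -0.003, 0.001]
wrist_force: [-0.3, -0.4, 0.3]
opening: 0.0472
finger_force: 0.0
[[ 0.974 -0.228 -0.002]
 [-0.228 -0.974 -0.003]
 [-0.002  0.003 -1.   ]]
[[318.0, 137.0], [318.0, 173.0], [318.0, 207.0], [345.0, 102.0], [342.0, 221.0], [509.0, 101.0], [486.0, 220.0]]
[([0.546, -0.163, 0.06], 0.76)]
```

View pics/w4.png

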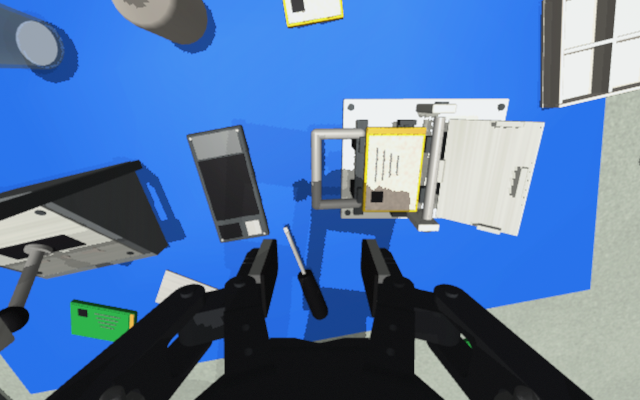

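The bar runs from (317,133) to (316,206), within 1 px across the bar of the prediction and about 3 mm further along fixture +x. I'm descending and gripping.

```bash
H="python3 -m handwheel"
$H '[[[0.06,-0.01,-0.5],[0,0,0]],[[0.06,-0.01,-1],[0,0,0]],[[0.06,-0.01,-1],[0,0,0]]]'
$H '[[[0,0,-0.3],[0,0,0]],[[0,0,-0.6],[0,0,0]],[[0,0,-0.97],[0,0,0]],[[0,0,-0.97],[0,0,0]]]'
$H '[[[0,0,0],[0,0,0]],[[0,0,0],[0,0,0]],[[0,0,0],[0,0,0]],[[0,0,0],[0,0,0]],[[0,0,0],[0,0,0]]]' 1 30
```

```text
clock: 9.8
ee_pos: [0.5569, -0.1181, 0.1321]
ee_rot: [0.993, -0.114, -0.005, 0.001]
wrist_force: [-0.4, -0.2, 0.2]
opening: 0.0471
finger_force: 0.0
clock: 10.3
ee_pos: [0.5593, -0.1192, 0.0379]
ee_rot: [0.993, -0.115, -0.002, 0.001]
wrist_force: [0.4, 0.0, 0.2]
opening: 0.0468
finger_force: 0.0
clock: 10.92
ee_pos: [0.5626, -0.1178, 0.0407]
ee_rot: [0.993, -0.115, 0.002, 0.0]
wrist_force: [1.7, 7.5, 4.9]
opening: 0.0108
finger_force: 29.3
```

Run:
```python
import numpy as np
u=np.array([.2255,.974]);f=lambda t:np.r_[u*.136*(np.cos(t)-1),.136*np.sin(t)]*10
th=np.linspace(0,2.44,41)
for k in range(8):
    print([np.round(f(th[5*k+i])-np.round(f(th[5*k]),2),2).tolist() for i in range(1,6)])
```

```text
[[-0.0, -0.0, 0.08], [-0.0, -0.01, 0.17], [-0.01, -0.02, 0.25], [-0.01, -0.04, 0.33], [-0.01, -0.06, 0.41]]
[[-0.01, -0.03, 0.08], [-0.02, -0.06, 0.15], [-0.03, -0.09, 0.23], [-0.04, -0.13, 0.3], [-0.05, -0.18, 0.37]]
[[-0.01, -0.05, 0.07], [-0.02, -0.1, 0.13], [-0.03, -0.16, 0.19], [-0.05, -0.21, 0.25], [-0.06, -0.28, 0.3]]
[[-0.01, -0.06, 0.05], [-0.03, -0.13, 0.09], [-0.05, -0.2, 0.13], [-0.06, -0.27, 0.17], [-0.08, -0.35, 0.2]]
[[-0.02, -0.08, 0.02], [-0.04, -0.15, 0.04], [-0.06, -0.23, 0.06], [-0.07, -0.31, 0.07], [-0.09, -0.39, 0.08]]
[[-0.02, -0.08, -0.0], [-0.04, -0.17, -0.0], [-0.06, -0.25, -0.01], [-0.08, -0.33, -0.03], [-0.1, -0.4, -0.05]]
[[-0.01, -0.08, -0.02], [-0.03, -0.16, -0.05], [-0.05, -0.23, -0.08], [-0.06, -0.3, -0.12], [-0.08, -0.37, -0.16]]
[[-0.02, -0.07, -0.05], [-0.03, -0.13, -0.1], [-0.05, -0.19, -0.15], [-0.06, -0.25, -0.21], [-0.07, -0.31, -0.27]]
```

```bash
H="python3 -m handwheel"
$H '[[[0,0.01,0.08],[0,0,0]],[[0,0,0.17],[0,0,0]],[[0,-0.01,0.25],[0,0,0]],[[-0.01,-0.03,0.33],[0,0,0]],[[-0.01,-0.05,0.41],[0,0,0]]]'
$H '[[[-0.01,-0.03,0.08],[0,0,0]],[[-0.02,-0.06,0.15],[0,0,0]],[[-0.03,-0.09,0.23],[0,0,0]],[[-0.04,-0.13,0.30],[0,0,0]],[[-0.05,-0.18,0.37],[0,0,0]]]'
$H '[[[-0.01,-0.05,0.07],[0,0,0]],[[-0.02,-0.10,0.13],[0,0,0]],[[-0.03,-0.16,0.19],[0,0,0]],[[-0.05,-0.21,0.25],[0,0,0]],[[-0.06,-0.28,0.30],[0,0,0]]]'
```

```text
clock: 11.55
ee_pos: [0.5613, -0.1232, 0.081]
ee_rot: [0.993, -0.115, 0.002, 0.0]
wrist_force: [4.3, 5.0, -1.6]
opening: 0.0108
finger_force: 29.2
clock: 12.18
ee_pos: [0.5574, -0.1399, 0.1191]
ee_rot: [0.993, -0.115, 0.003, -0.001]
wrist_force: [4.5, 10.0, 3.8]
opening: 0.0104
finger_force: 29.3
clock: 12.8
ee_pos: [0.5514, -0.1663, 0.1507]
ee_rot: [0.993, -0.115, 0.003, -0.002]
wrist_force: [1.5, 16.6, 14.6]
opening: 0.0107
finger_force: 29.9
```

The tool is being pushed outward, so the commanded radius is about 2 mm too small. I'll correct that in the next stretch.

```bash
H="python3 -m handwheel"
$H '[[[0,-0.05,0.06],[0,0,0]],[[-0.02,-0.11,0.11],[0,0,0]],[[-0.04,-0.18,0.15],[0,0,0]],[[-0.06,-0.25,0.19],[0,0,0]],[[-0.08,-0.34,0.22],[0,0,0]]]'
```

```text
clock: 13.42
ee_pos: [0.5428, -0.2032, 0.1728]
ee_rot: [0.993, -0.114, 0.003, 0.0]
wrist_force: [0.5, 7.1, 12.0]
opening: 0.0107
finger_force: 30.9
```

```bash
H="python3 -m handwheel"
$H '[[[-0.02,-0.08,0.03],[0,0,0]],[[-0.04,-0.15,0.05],[0,0,0]],[[-0.06,-0.23,0.07],[0,0,0]],[[-0.07,-0.31,0.08],[0,0,0]],[[-0.09,-0.39,0.09],[0,0,0]]]'
$H '[[[-0.02,-0.08,0],[0,0,0]],[[-0.04,-0.17,0],[0,0,0]],[[-0.06,-0.25,-0.01],[0,0,0]],[[-0.08,-0.33,-0.03],[0,0,0]],[[-0.10,-0.40,-0.05],[0,0,0]]]'
```

```text
clock: 14.05
ee_pos: [0.533, -0.2444, 0.1798]
ee_rot: [0.993, -0.115, 0.002, 0.002]
wrist_force: [5.0, 1.4, 3.4]
opening: 0.0106
finger_force: 31.5
clock: 14.68
ee_pos: [0.5232, -0.2853, 0.1736]
ee_rot: [0.993, -0.115, 0.003, 0.003]
wrist_force: [7.3, -1.3, 2.5]
opening: 0.0103
finger_force: 32.4
```

```bash
H="python3 -m handwheel"
$H '[[[-0.01,-0.08,-0.02],[0,0,0]],[[-0.02,-0.16,-0.05],[0,0,0]],[[-0.04,-0.23,-0.08],[0,0,0]],[[-0.05,-0.30,-0.12],[0,0,0]],[[-0.07,-0.37,-0.16],[0,0,0]]]'
python3 - <<'E'
from h import *
t=shot("top","pics/t5.png");s=manip.read_camera("side")
r=lambda im,u,v,w,h:cv2.resize(im[v:v+h,u:u+w,::-1],(400,300),interpolation=cv2.INTER_CUBIC)
cv2.imwrite("pics/z5.png",np.hstack([r(t,350,155,100,75),r(s,290,110,120,90)]))
E
```

```text
clock: 15.3
ee_pos: [0.5143, -0.3217, 0.1558]
ee_rot: [0.993, -0.115, 0.0, 0.002]
wrist_force: [6.3, -1.5, 1.0]
opening: 0.0108
finger_force: 33.1
```

View pics/z5.png

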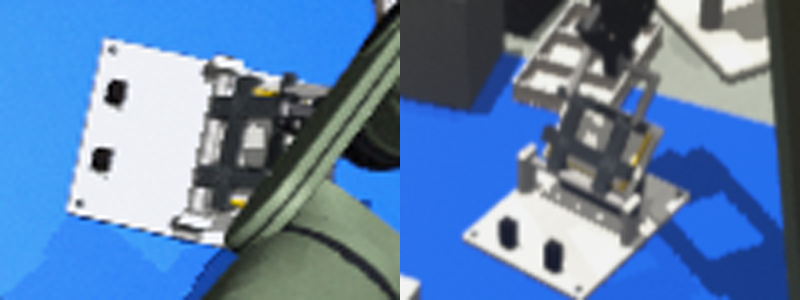

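The plate is well past upright, and the yellow edge of the battery shows behind it at (640,150). I'll lower it to the stop.

```bash
H="python3 -m handwheel"
$H '[[[-0.01,-0.07,-0.05],[0,0,0]],[[-0.02,-0.13,-0.10],[0,0,0]],[[-0.04,-0.19,-0.15],[0,0,0]],[[-0.05,-0.25,-0.21],[0,0,0]],[[-0.06,-0.31,-0.27],[0,0,0]]]'
$H '[[[-0.01,-0.03,-0.03],[0,0,0]],[[-0.01,-0.03,-0.03],[0,0,0]],[[-0.01,-0.03,-0.03],[0,0,0]]]'
```

```text
clock: 16.02
ee_pos: [0.5074, -0.3513, 0.1273]
ee_rot: [0.993, -0.115, -0.001, 0.001]
wrist_force: [6.6, 5.8, 24.1]
opening: 0.0109
finger_force: 37.7
clock: 16.4
ee_pos: [0.5075, -0.3514, 0.1271]
ee_rot: [0.993, -0.114, -0.001, -0.001]
wrist_force: [4.1, 10.5, 15.1]
opening: 0.0108
finger_force: 35.9
```

The plate is at its stop, with the force up and the motion halted. I'll open slightly and lift straight up.

```bash
H="python3 -m handwheel"
$H '[[[0,0,0],[0,0,0]],[[0,0,0],[0,0,0]],[[0,0,0],[0,0,0]]]' 0.3
$H '[[[0,0,0.1],[0,0,0]],[[0,0,0.25],[0,0,0]],[[0,0,0.6],[0,0,0]],[[0,0,1],[0,0,0]]]'
$H '[[[0,0,1],[0,0,0]],[[0,0,1],[0,0,0]]]'
$H '[[[-1,-0.7,0],[0,0,0]],[[-1,-0.7,0],[0,0,0]],[[-1,-0.7,0],[0,0,0]]]'
$H '[[[-0.8,-1,0],[0,0,0]],[[-0.8,-1,0],[0,0,0]],[[-0.8,-1,0],[0,0,0]]]'
python3 - <<'E'
from h import *
t=shot("top","pics/t6.png");s=shot("side","pics/s6.png")
r=lambda im,u,v,w,h:cv2.resize(im[v:v+h,u:u+w,::-1],(400,300),interpolation=cv2.INTER_CUBIC)
cv2.imwrite("pics/z6.png",np.vstack([np.hstack([r(t,350,155,100,75),r(s,290,110,120,90)]),np.hstack([r(t,215,145,100,75),r(s,220,190,120,90)])]))
from fit import W
p=[.527,-.2515,-.2275];a=2.44
print(proj("side",W(p,[0,.136*np.cos(a),.055+.136*np.sin(a)])).round(1),manip.read_state()["wrist_force"])
for c in("top","side"):
  print([(np.round(b["at"],3).tolist(),round(b["p"],2)) for b in manip.boxes_of("battery_center",c)[:4]])
E
```

```text
clock: 16.77
ee_pos: [0.5048, -0.3542, 0.1236]
ee_rot: [0.993, -0.115, -0.003, 0.001]
wrist_force: [0.6, -0.5, -0.4]
opening: 0.0299
finger_force: 0.0
clock: 17.27
ee_pos: [0.5062, -0.3546, 0.227]
ee_rot: [0.993, -0.115, -0.001, 0.002]
wrist_force: [1.1, -1.4, 0.1]
opening: 0.0297
finger_force: 0.0
clock: 17.52
ee_pos: [0.5072, -0.3554, 0.3312]
ee_rot: [0.993, -0.115, 0.002, 0.004]
wrist_force: [1.2, -0.2, 1.0]
opening: 0.0297
finger_force: 0.0
clock: 17.9
ee_pos: [0.4034, -0.4271, 0.3271]
ee_rot: [0.993, -0.118, -0.001, 0.003]
wrist_force: [-0.2, 0.2, -0.7]
opening: 0.0296
finger_force: 0.0
clock: 18.27
ee_pos: [0.3242, -0.5271, 0.3258]
ee_rot: [0.993, -0.117, -0.001, 0.002]
wrist_force: [0.4, 0.7, 0.1]
opening: 0.0298
finger_force: 0.0
[[360.7 130. ]] [ 0.3033 -0.2547 -1.0462]
[([0.376, 0.278, 0.006], 0.63), ([0.164, -0.314, 0.008], 0.63), ([0.516, -0.286, 0.096], 0.46)]
[([0.377, 0.286, 0.009], 0.59), ([0.511, -0.286, 0.088], 0.47)]
```

View pics/z6.png

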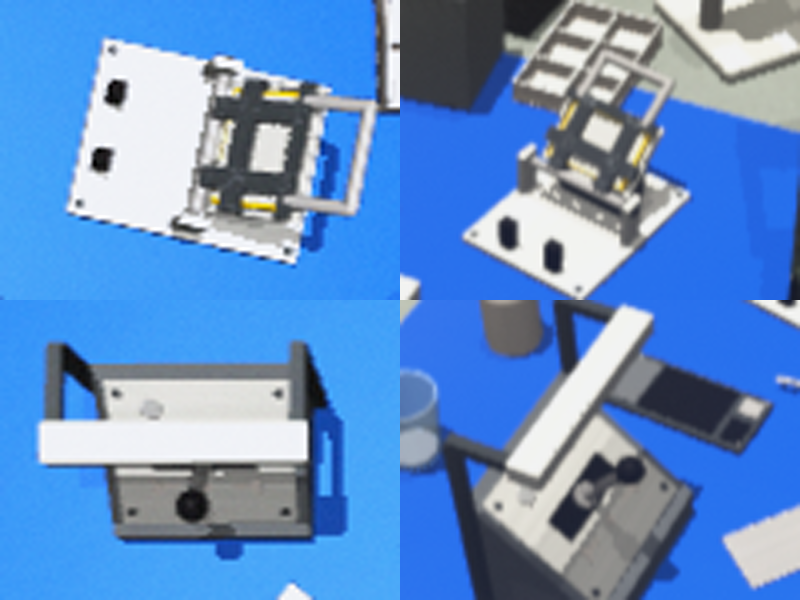

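The plate is over: the bar's midpoint is at (638,70) against (636,67) predicted. The battery lies under the frame, the toggle is centred, and the robot is clear.

```bash
python3 -c "
from cell import manip
print(manip.hand_in())"
```

```text
the job is handed in; nothing more can be done
None
```

I handed the job in with the toggle centred at off, the flipper plate lowered gently onto its stop over the battery in the sloping nest, and the robot clear; the final pictures bear this out, but hand-in returned no verdict and I could not measure the battery's exact seating under the plate.

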